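# Set the stack cutter's clamp one turn clear of the pads

## Task

Set the clamp of the desktop stack cutter for a run of pads: wind its handwheel clockwise until the clamp nips the pile of pads firmly by feel, without crushing it. Then wind back one full turn of the spindle (to within an eighth of a turn), counting only from where the wheel's play is taken up and the clamp really begins to move, so that the clamp stands clear of the pile by one turn's lift. Let go of the wheel and leave everything else on the desk where it is.

Things in the scene. Friction and masses are not known exactly. Their poses are not given: they have to be found in the camera images.
- wheel_centre (a point): centre of the cutter's handwheel: dark steel, 127 mm over the rim, level, on top of the bridge, 212 mm above the desk; vertical axis, it does not rise. Clockwise from above lowers the clamp. It sits loose on its spindle: two pins on its hub drive a flat key on the spindle end. In this play (1/5 to 2/5 turn, differs each time; it starts anywhere in it) it turns with under 1 N at the handle
- handle_mid (a point): centre of the wheel's upright revolving handle: black, round, 25 mm across, 56 mm high (its middle 43 mm above the wheel's centre), on the rim 55 mm from the axis. It spins freely on its pin, so it can be held from above and led round the circle without turning the wrist. Clear space round it above 231 mm over the desk (hub pins and key below that, rim top 221)
- clamp: clamp: aluminium beam 50 x 272 x 26 mm under the bridge on two guide rods; origin at the centre of its underside, z up. It only moves up and down, 8.0 mm per full turn of the spindle, starting 6 to 17 mm above the pads. Turning the spindle takes about 6 N at the handle along its circle, either way (held still, about 2 N remain), more as the clamp presses; it stays where it is left
- pad: pile of A5 pads, 210 x 148 mm, some 44 mm high, held fast under the clamp; origin at the centre of its top face, z up. It gives 0.5 mm for 200 N. 10 to 13 N along the handle's circle in motion (5 to 7 N once held still) nips it firmly, at 200 to 300 N; under 50 N is no nip, over 500 N (16 N in motion, 11 N held still) crushes it. Backing off a nip starts lighter, as the pads push back
- cutter: stack cutter: grey bed 400 x 360 mm, 50 mm high, two cheeks and a bridge 185 mm high, knife lever parked up and back at its right (-y) side, up to 385 mm high; origin on the desk under the wheel's axis, x towards its back. It stands fast
- memo_pad_c (a point): small memo pad, 45 x 74 x 14 mm, lying loose on the front of the cutter's bed; point at its centre
- ruler_c (a point): loose steel ruler, 200 x 26 x 4 mm, lying on the bed behind the back gauge; point at its centre
- spray: trigger spray bottle 205 mm high, 72 mm across; origin at the centre of its foot
- pen_cup: clear cup of pens, 80 mm across, 160 mm high; origin at its foot
- plant: potted plant, pot 110 mm across, about 170 mm high; origin at its foot
- stapler: black stapler 145 x 38 x 50 mm; origin under its centre
- tape: tape dispenser 145 x 58 x 92 mm; origin under its centre
- mug: mug 82 mm across, 95 mm high; origin at its foot

How it is judged:
On the way, in this order (a step that is already met when the one before it is completed fails the run):
1. the clamp nips the pile: it presses on it with more than 50 N (contact force between clamp and pad above 50 N), for 0.2 s.
2. the clamp is clear of the pile again, at least 6.4 mm above it (z of clamp in the frame of pad above 0.0064 m), for 0.2 s.
At the end, for the whole second after the job is handed in: after the nip, the underside of the clamp rests between 6.4 and 8.8 mm above the top of the pile (one 8 mm turn from the nipped position, within about an eighth of a turn), at rest (z of clamp in the frame of pad between 0.0064 and 0.0088 m and linear speed of clamp below 0.002 m/s); the robot touches nothing.
It fails at once if the pads are crushed: the clamp presses on them with more than 500 N (contact force between clamp and pad above 500 N).
It fails at once if another thing on the desk or on the cutter's bed is moved by more than 20 mm (distance of any of memo_pad_c, ruler_c, spray, pen_cup, plant, stapler, tape, mug from where it was at the start of the episode above 0.02 m).
It also fails if it takes over 69 s, if anything falls off the work surface, if the arm or the gripper's body presses on something with over 40 N, if the wrist force passes 120 N, or if a joint passes its speed limit or range.

## Robot

A 7-joint arm with a two-finger parallel gripper is mounted at the origin on the work surface. World frame = base frame: x ahead of the robot, y to its left, z up, the work surface at z = 0. Lengths are in m, angles in rad, forces in N, time in s.
With the tool pointing down it reaches from about 0.4 to 0.85 m from the base axis. Payload 10.4 kg.
Tool frame: the origin (TCP) lies at the very end of the fingers, on their centre line; the grasp point (between the pads) lies 19 mm behind it (env.grip_point_offset is the distance from the TCP to the grasp point, in m); z points along the fingers, y is the line along which they close (so a half turn about z gives the same grasp; the last joint's range is limited). The gripper opens to 85 mm and grips with 20 to 120 N. Pads are 22 mm wide; open, the fingers measure 114 mm over their backs; the gripper's body (76 mm by 85 mm) begins 54 mm behind the grasp point. The pads swing forward as they close: fully open they stand 13 mm farther back than shut.
Start: joints at [-1.279, 0.332, -0.065, 1.46, 0.022, 1.35, -0.088], TCP at [0.194, 0.594, 0.231] pointing down, gripper open.
Joint ranges: [-2.6, 2.6], [-0.5, 2.12], [-1.47, 1.34], [0.16, 2.42], [-1.27, 4.41], [0.06, 2.06], [-2.6, 2.6]. Speed limits (rad/s): [2.22, 2.22, 2.79, 2.79, 3.14, 3.14, 3.14].

## Interface

Orientations are given as a unit quaternion [x, y, z, w].
In Python, from rig import sensors, vision, job, env gives the robot as it stands.
- The arm moves only by the tool move_arm, never from a script. Its argument "increments" is a list of rows, each a list of 3 entries, a list of its own where there are three numbers: the shift along the tool's x, y, z in m, then the turn, a rotation vector about the tool's x, y, z in rad, then the closure in counts, from 0 (fully open) to 255 (shut). In form: [[[x, y, z], [rx, ry, rz], gripper], ...]. A call has 1 to 12 rows; each row shifts and turns the commanded pose from where the row before left it, along the tool's axes as they then stand; what a row does not reach is not made up. A row lasts 1/12 s, in which the tool goes at most 41.7 mm and 7.16 degrees, less where a joint would pass 70% of its speed; a pose out of reach is approached as far as the arm can. A call with a gripper value outside its range is refused whole. The fingers move at their own pace and stop on an object; "force" is the grip in N (left out, the last holds). Time passes only in rows, so rows that do not move let the fingers close. It gives the time, the measured TCP pose, the force, the opening and the grip force at its end, in the units of the state.
- sensors.observe(): the state, without advancing time (a new reading comes with each control period).
- vision.capture(name): name is "scene" or "top" or "wrist"; returns a dict with "color" (420x560x3 uint8, red, green, blue), "intrinsics" (3x3 intrinsics, pixels), "k1" (the pictures are not rectified: a ray, as slopes to the right and down, at radius r is drawn at 1 + k1 r^2 times it, then the intrinsics apply), "xyz" and "orientation" of the camera in the world. Camera axes: x right, y down, z forward; pixel columns grow to the right and rows downward; lengths in m; the calibration is good to about 2 mm. A picture is of the moment at which its call begins. There is no depth.
- job.close_job(): hands the job in; it is judged then, once.
The state is a dict: "clock": time; "qpos": joint angles; "qd": joint speeds; "joint_efforts": joint torques, N m; "tcp_pos": TCP position; "tcp_rot": TCP orientation; "contact_force": force on the tool from outside, world axes, zero at the start; "ft_torque": the same for the moment, N m; "grip_width": finger opening in m; "finger_force": force on a finger pad.
Only numpy, scipy, OpenCV 4.12 (cv2) and the standard library are available. Lean on these libraries where they do the work, as an engineer would, in place of code of your own. Each camera call takes 0.05 s, during which the arm holds its last target. There are 200 camera calls.

## Working session

There is one attempt and no reset: what is moved stays moved. The work goes in short steps, Python scripts to look and compute and a tool call to move; the robot and the scene stay as the last step left them, time stands still between calls to the robot, and variables do not carry over. Pictures are saved under pics/ and viewed, at most 10 in all, crops included, and the job is handed in when it is done.

Besides the shell and the picture viewer there is one more tool, called after ">>>" as name(argument=value, ...) on one line, values as JSON. move_arm: Moves the arm, as the interface text tells. Its arguments: {"type":"object","properties":{"increments":{"type":"array","items":{"type":"array"}},"force":{"type":"number"}},"required":["increments"]}

```bash
mkdir -p pics; ls; cat > h.py <<'E'
import numpy as np, cv2
from scipy.spatial.transform import Rotation as R
def ray(c,px):
    K=np.array(c["intrinsics"]); k1=c["k1"]
    d=(np.array(px,float)-K[:2,2])/[K[0,0],K[1,1]]
    u=d.copy()
    for _ in range(20): u=d/(1+k1*(u@u))
    v=R.from_quat(c["orientation"]).apply([u[0],u[1],1]); return np.array(c["xyz"]),v/np.linalg.norm(v)
def onplane(c,px,z):
    o,v=ray(c,px); return o+v*(z-o[2])/v[2]
def tri(c1,p1,c2,p2):
    o1,v1=ray(c1,p1);o2,v2=ray(c2,p2)
    s=np.linalg.lstsq(np.c_[v1,-v2],o2-o1,rcond=None)[0]
    a,b=o1+s[0]*v1,o2+s[1]*v2; return (a+b)/2,np.linalg.norm(a-b)
def proj(c,P):
    K=np.array(c["intrinsics"]);p=R.from_quat(c["orientation"]).inv().apply(np.array(P)-c["xyz"])
    u=p[:2]/p[2];u=u*(1+c["k1"]*(u@u));return K[:2,:2]@u+K[:2,2]
E
python3 - <<'E'
from rig import sensors, vision, env
import cv2,pickle,numpy as np
np.set_printoptions(precision=4,suppress=True)
C={n:vision.capture(n) for n in("scene","top","wrist")}
pickle.dump(C,open("c.pkl","wb"))
for n,c in C.items(): cv2.imwrite(f"pics/{n}0.png",c["color"][:,:,::-1]); print(n,c["xyz"],c["orientation"],c["k1"])
print(sensors.observe(),env.grip_point_offset)
E
```

```text
pics
scene [1.3453 0.7279 0.8643] [ 0.3507  0.809  -0.4285 -0.1973] -0.1025831469411431
top [0.2894 0.0112 1.6416] [ 0.7091 -0.6999  0.0642 -0.0564] 0.02990572593132342
wrist [0.1281 0.6158 0.3732] [0.8014 0.5824 0.0795 0.1108] -0.007103696642722717
{'clock': 0.15, 'qpos': array([-1.2786,  0.3327, -0.0647,  1.4608,  0.0216,  1.3499, -0.0885]), 'qd': array([-0.0003, -0.001 ,  0.0009, -0.0038,  0.0014,  0.0024,  0.0005]), 'joint_efforts': array([  0.0013, -62.5832,   0.0495, -39.1848,   0.0163,   0.0075,
        -0.    ]), 'tcp_pos': array([0.1934, 0.594 , 0.2307]), 'tcp_rot': array([ 0.1567,  0.9876, -0.0005, -0.0001]), 'contact_force': array([-0.0401, -0.3526,  0.1106]), 'ft_torque': array([ 0.0088,  0.0329, -0.0138]), 'finger_force': 0.0, 'grip_width': 0.08557427082691547} 0.0187
```

View pics/scene0.png

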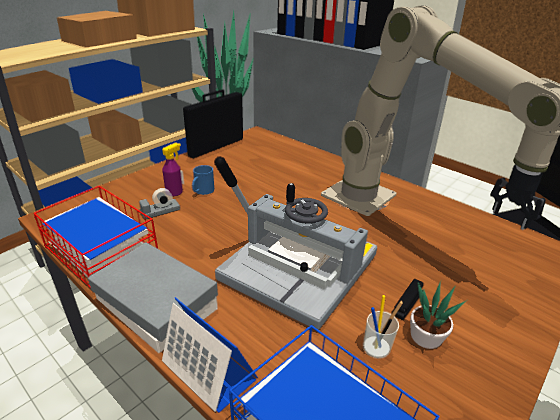

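View pics/top0.png

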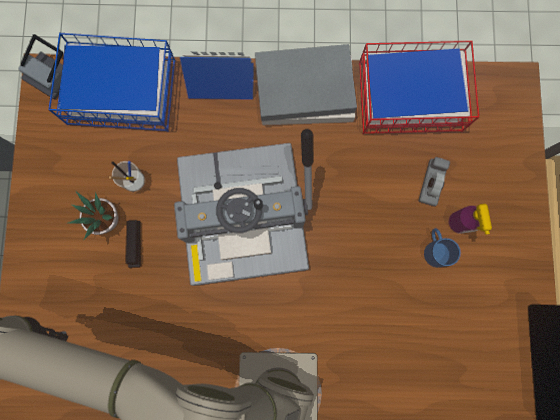

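Scene view: wheel at about (306,211), black handle at (290,192). Top view: wheel at about (239,211), handle near (258,204), knife lever at (307,150). I'll enlarge both for pixel measurements.

```bash
python3 - <<'E'
import pickle,cv2,numpy as np
C=pickle.load(open("c.pkl","rb"))
a=cv2.resize(C["top"]["color"][180:240,200:280],None,fx=5,fy=5,interpolation=cv2.INTER_CUBIC)
b=cv2.resize(C["scene"]["color"][170:230,265:345],None,fx=5,fy=5,interpolation=cv2.INTER_CUBIC)
cv2.imwrite("pics/z.png",np.hstack([a,b])[:,:,::-1])
E
```

```text
(no output)
```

View pics/z.png

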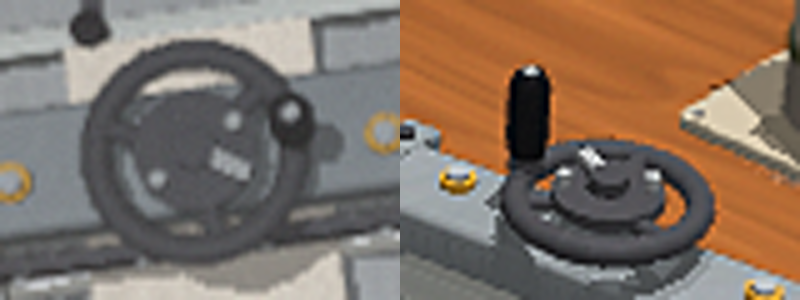

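The crop shows the wheel rim centred at top px (239.2,209.7) and scene px (306.6,210). The handle top is at top px (258.1,202.7) and scene px (290.6,184). The white spindle key and the two hub pins are also visible.

```bash
python3 - <<'E'
import pickle,numpy as np
from h import *
np.set_printoptions(precision=4,suppress=True)
C=pickle.load(open("c.pkl","rb"));t,s=C["top"],C["scene"]
print("wheel",tri(t,(239.1,209.6),s,(306.4,210)),onplane(t,(239.1,209.6),.216))
print("htop",tri(t,(258,202.6),s,(290.5,184.2)),onplane(t,(258,202.6),.283))
w=onplane(t,(239.1,209.6),.216)
h=onplane(t,(258,202.6),.283); print(np.linalg.norm((h-w)[:2]),np.degrees(np.arctan2(*(h-w)[1::-1])))
print("scene handle mid", onplane(s,(290.4,192.4),.255))
# lever end, tips
print("lever top",tri(t,(307,133),s,(221,162)))
# fit rim in top: dark pixels near, both views
for c in(t,s):
  print([np.round(proj(c,[w[0]+.055*np.cos(a),w[1]+.055*np.sin(a),.221]),1) for a in np.arange(4)*np.pi/2])
E
```

```text
wheel (array([0.5128, 0.1137, 0.2103]), np.float64(0.0030438413788288284)) [0.5128 0.112  0.216 ]
htop (array([0.5223, 0.0584, 0.2789]), np.float64(0.00011985581989774552)) [0.5216 0.0583 0.283 ]
0.05438345708938665 -80.75536812867665
scene handle mid [0.5267 0.063  0.255 ]
lever top (array([ 0.6841, -0.0617,  0.3663]), np.float64(0.007324487777343844))
[array([239.5, 189.5]), array([218.8, 209. ]), array([238.5, 229.3]), array([259.1, 209.6])]
[array([293.6, 214. ]), array([320.7, 213.8]), array([317.1, 199.7]), array([291.4, 199.8])]
```

>>> move_arm(increments=[[[0,0,-0.04],[0,0,-0.105],0],[[0,0,-0.04],[0,0,-0.105],0],[[0,0,-0.04],[0,0,-0.105],0],[[-0.018,-0.03,0],[0,0,0],0],[[-0.018,-0.03,0],[0,0,0],0],[[-0.018,-0.03,0],[0,0,0],0],[[-0.018,-0.03,0],[0,0,0],0],[[-0.018,-0.03,0],[0,0,0],0],[[-0.018,-0.03,0],[0,0,0],0],[[-0.018,-0.03,0],[0,0,0],0],[[-0.018,-0.03,0],[0,0,0],0],[[-0.018,-0.03,0],[0,0,0],0]], force=40)

```text
clock: 1.15
tcp_pos: [0.3561, 0.3226, 0.3512]
tcp_rot: [-0.0, 1.0, 0.0, -0.0]
contact_force: [-0.3, 0.1, 0.9]
grip_width: 0.0854
finger_force: 0.0
```

>>> move_arm(increments=[[[-0.018,-0.03,0],[0,0,0],0],[[-0.018,-0.03,0],[0,0,0],0],[[-0.018,-0.03,0],[0,0,0],0],[[-0.018,-0.03,0],[0,0,0],0],[[-0.018,-0.03,0],[0,0,0],0],[[-0.018,-0.03,0],[0,0,0],0],[[-0.018,-0.03,0],[0,0,0],0],[[-0.018,-0.03,0],[0,0,0],0],[[-0.005,-0.02,0],[0,0,0],0],[[0,0,0],[0,0,0],0]])

```text
clock: 1.98
tcp_pos: [0.5056, 0.0589, 0.3512]
tcp_rot: [0.004, 1.0, -0.001, 0.0]
contact_force: [-0.2, 0.5, 0.9]
grip_width: 0.0853
finger_force: 0.0
```

```bash
python3 - <<'E'
from rig import sensors, vision
import cv2,pickle,numpy as np
np.set_printoptions(precision=4,suppress=True)
c=vision.capture("wrist");pickle.dump(c,open("w1.pkl","wb"))
cv2.imwrite("pics/w1.png",c["color"][:,:,::-1]);o=sensors.observe()
for k in("clock","qpos","tcp_pos","tcp_rot","contact_force"):print(k,o[k])
print(c["xyz"])
E
```

```text
clock 2.0333
qpos [-0.6376  0.0202  0.4372  1.5783 -0.0082  1.5453  1.366 ]
tcp_pos [0.505  0.0618 0.3511]
tcp_rot [ 0.0022  1.     -0.0002 -0.0001]
contact_force [ 0.2971  1.4312 -0.0191]
[0.4368 0.0602 0.4938]
```

View pics/w1.png

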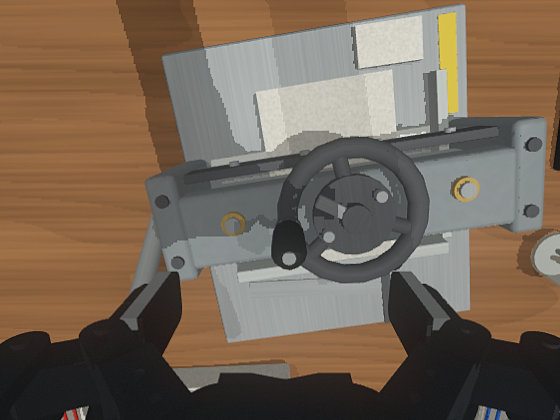

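Wrist view: handle top at (289,258), wheel rim centred near (353,208), both hub pins and the key clearly visible, and the fingers clear on both sides.

```bash
python3 - <<'E'
import pickle,numpy as np
from h import *
np.set_printoptions(precision=4,suppress=True)
C=pickle.load(open("c.pkl","rb"));t,s=C["top"],C["scene"];w=pickle.load(open("w1.pkl","rb"))
print(onplane(w,(289.5,258.5),.283),tri(t,(258,202.6),w,(289.5,258.5)))
print(tri(s,(290.5,184.2),w,(289.5,258.5)))
# rim ellipse by tonal mask
for p in((353.5,136.5),(353,280.5),(429,208)): print(onplane(w,p,.214))
for c0 in ((.513,.113),(.515,.112)):
  print([np.round(proj(w,[c0[0]+.0635*np.cos(a),c0[1]+.0635*np.sin(a),.212]),1) for a in np.arange(4)*np.pi/2])
print("wheel tri",tri(t,(239.1,209.6),w,(353.5,208)))
E
```

```text
[0.5246 0.0623 0.283 ] (array([0.52  , 0.0601, 0.2933]), np.float64(0.004252506735945788))
(array([0.5256, 0.0618, 0.2813]), np.float64(0.001214991078708832))
[0.451  0.1134 0.214 ]
[0.5744 0.1187 0.214 ]
[0.5091 0.1785 0.214 ]
[array([346.1, 281.7]), array([425.2, 211.9]), array([352.6, 134.4]), array([273.2, 212.8])]
[array([344.8, 283.8]), array([423.8, 214.2]), array([351.3, 137. ]), array([272. , 215.1])]
wheel tri (array([0.5104, 0.1137, 0.2169]), np.float64(0.00582310895277603))
```

>>> move_arm(increments=[[[-0.0195,0,0],[0,0,0],0],[[0,0,0.02],[0,0,0],0],[[0,0,0.02],[0,0,0],0],[[0,0,0.02],[0,0,0],0],[[0,0,0.02],[0,0,0],0],[[0,0,0.02],[0,0,0],0],[[0,0,0.01],[0,0,0],0],[[0,0,0],[0,0,0],0],[[0,0,0],[0,0,0],0]])

```text
clock: 2.78
tcp_pos: [0.524, 0.0651, 0.2416]
tcp_rot: [-0.001, 1.0, 0.0, -0.0]
contact_force: [-0.4, 0.7, 0.5]
grip_width: 0.0852
finger_force: 0.0
```

```bash
python3 - <<'E'
from rig import sensors, vision
import cv2,pickle,numpy as np
c=vision.capture("wrist");pickle.dump(c,open("w2.pkl","wb"))
cv2.imwrite("pics/w2.png",c["color"][:,:,::-1]);o=sensors.observe()
for k in("clock","tcp_pos","tcp_rot","contact_force"):print(k,o[k])
E
```

```text
clock 2.8333
tcp_pos [0.5244357  0.06493791 0.24234706]
tcp_rot [-4.19879931e-04  9.99999748e-01  2.61006385e-04  5.10372975e-04]
contact_force [ 0.94360443 -0.11277651  0.26011209]
```

View pics/w2.png

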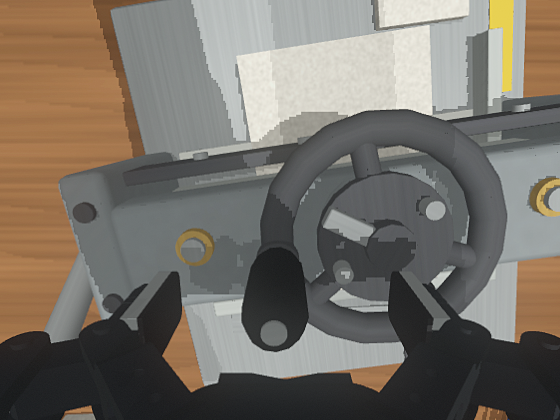

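Wrist view: the handle (top at (273,333)) stands between the fingers (tips at about x 180 and 395), a few mm left of centre. The key is visible at about (348,225), with pins at (435,210) and (343,272).

```bash
python3 - <<'E'
import pickle,numpy as np
from h import *
np.set_printoptions(precision=4,suppress=True)
w=pickle.load(open("w2.pkl","rb"));w1=pickle.load(open("w1.pkl","rb"))
print(onplane(w,(273.5,333),.283),tri(w,(273.5,333),w1,(289.5,258.5)))
print("rim",[onplane(w,p,.212) for p in((507,225),(383,109),(388,342),(260,225))])
a,b=onplane(w,(434.5,210),.228),onplane(w,(343,271),.228);print("pins",a,b,(a+b)/2)
print(onplane(w,(390,245),.231))
E
```

```text
[0.524  0.0619 0.283 ] (array([0.5253, 0.0621, 0.2811]), np.float64(0.0005175775748936548))
rim [array([0.5081, 0.1805, 0.212 ]), array([0.4509, 0.1119, 0.212 ]), array([0.578 , 0.1246, 0.212 ]), array([0.5083, 0.0528, 0.212 ])]
pins [0.496  0.1349 0.228 ] [0.5267 0.0939 0.228 ] [0.5113 0.1144 0.228 ]
[0.5121 0.1147 0.231 ]
```

>>> move_arm(increments=[[[0,-0.003,0.001],[0,0,0],120],[[0,0,0],[0,0,0],255],[[0,0,0],[0,0,0],255],[[0,0,0],[0,0,0],255],[[0,0,0],[0,0,0],255],[[0,0,0],[0,0,0],255],[[0,0,0],[0,0,0],255]], force=40)

```text
clock: 3.42
tcp_pos: [0.5243, 0.0614, 0.2406]
tcp_rot: [-0.0, 1.0, 0.0, 0.0]
contact_force: [-0.2, -0.5, 3.9]
grip_width: 0.0232
finger_force: 39.1
```

```bash
cat > rows.py <<'E'
import sys,numpy as np
a0,da,n=map(float,sys.argv[1:4]);C=np.array(eval(sys.argv[4])) if len(sys.argv)>4 else np.array([.512,.115])
off=np.array(eval(sys.argv[5])) if len(sys.argv)>5 else np.zeros(2)  # start point error (world) to be taken up
th=np.radians(a0+da*np.arange(int(n)+1));P=np.round((C+.055*np.c_[np.cos(th),np.sin(th)])*1e4)
D=np.diff(P,axis=0)/1e4;D[0]-=np.round(off,4)
print(", ".join(f"[[{-d[0]:.4f}, {d[1]:.4f}, 0], [0, 0, 0], 255]" for d in D))
E
python3 rows.py -77 -10 12; python3 rows.py 163 -10 12; python3 rows.py 43 -10 12
```

```text
[[0.0095, -0.0013, 0], [0, 0, 0], 255], [[0.0096, 0.0003, 0], [0, 0, 0], 255], [[0.0094, 0.0020, 0], [0, 0, 0], 255], [[0.0089, 0.0036, 0], [0, 0, 0], 255], [[0.0081, 0.0051, 0], [0, 0, 0], 255], [[0.0071, 0.0064, 0], [0, 0, 0], 255], [[0.0059, 0.0075, 0], [0, 0, 0], 255], [[0.0045, 0.0085, 0], [0, 0, 0], 255], [[0.0030, 0.0091, 0], [0, 0, 0], 255], [[0.0013, 0.0095, 0], [0, 0, 0], 255], [[-0.0003, 0.0096, 0], [0, 0, 0], 255], [[-0.0020, 0.0094, 0], [0, 0, 0], 255]
[[-0.0036, 0.0089, 0], [0, 0, 0], 255], [[-0.0051, 0.0081, 0], [0, 0, 0], 255], [[-0.0064, 0.0071, 0], [0, 0, 0], 255], [[-0.0075, 0.0059, 0], [0, 0, 0], 255], [[-0.0085, 0.0045, 0], [0, 0, 0], 255], [[-0.0091, 0.0030, 0], [0, 0, 0], 255], [[-0.0095, 0.0013, 0], [0, 0, 0], 255], [[-0.0096, -0.0003, 0], [0, 0, 0], 255], [[-0.0094, -0.0020, 0], [0, 0, 0], 255], [[-0.0089, -0.0036, 0], [0, 0, 0], 255], [[-0.0081, -0.0051, 0], [0, 0, 0], 255], [[-0.0071, -0.0064, 0], [0, 0, 0], 255]
[[-0.0059, -0.0075, 0], [0, 0, 0], 255], [[-0.0045, -0.0085, 0], [0, 0, 0], 255], [[-0.0030, -0.0091, 0], [0, 0, 0], 255], [[-0.0013, -0.0095, 0], [0, 0, 0], 255], [[0.0003, -0.0096, 0], [0, 0, 0], 255], [[0.0020, -0.0094, 0], [0, 0, 0], 255], [[0.0036, -0.0089, 0], [0, 0, 0], 255], [[0.0051, -0.0081, 0], [0, 0, 0], 255], [[0.0064, -0.0071, 0], [0, 0, 0], 255], [[0.0075, -0.0059, 0], [0, 0, 0], 255], [[0.0085, -0.0045, 0], [0, 0, 0], 255], [[0.0091, -0.0030, 0], [0, 0, 0], 255]
```

>>> move_arm(increments=[[[0.0095,-0.0013,0],[0,0,0],255],[[0.0096,0.0003,0],[0,0,0],255],[[0.0094,0.002,0],[0,0,0],255],[[0.0089,0.0036,0],[0,0,0],255]])

```text
clock: 3.75
tcp_pos: [0.4863, 0.067, 0.2407]
tcp_rot: [-0.0, 1.0, 0.001, 0.001]
contact_force: [9.7, 5.9, -2.1]
grip_width: 0.0235
finger_force: 39.3
```

>>> move_arm(increments=[[[0.0081,0.0051,0],[0,0,0],255],[[0.0071,0.0064,0],[0,0,0],255],[[0.0059,0.0075,0],[0,0,0],255],[[0.0045,0.0085,0],[0,0,0],255]])

```text
clock: 4.08
tcp_pos: [0.4622, 0.0938, 0.2407]
tcp_rot: [-0.0, 1.0, 0.0, 0.003]
contact_force: [18.5, 1.7, -7.3]
grip_width: 0.0237
finger_force: 39.6
```

>>> move_arm(increments=[[[0.003,0.0091,0],[0,0,0],255],[[0.0013,0.0095,0],[0,0,0],255],[[-0.0003,0.0096,0],[0,0,0],255],[[-0.002,0.0094,0],[0,0,0],255]])

```text
clock: 4.42
tcp_pos: [0.4599, 0.1292, 0.2406]
tcp_rot: [0.001, 1.0, -0.001, 0.002]
contact_force: [9.9, -7.9, 1.9]
grip_width: 0.0232
finger_force: 40.3
```

```bash
cat > an.py <<'E'
import sys,numpy as np
C=np.array([.512,.115])
for a in sys.argv[1:]:
    x,y,fx,fy=eval(a);d=np.array([x,y])-C;r=np.hypot(*d);u=d/r;t=np.array([u[1],-u[0]]) # cw
    print("ang %.1f r %.4f  resist_cw %.1f radial_out %.1f"%(np.degrees(np.arctan2(d[1],d[0])),r,-(np.array([fx,fy])@t),np.array([fx,fy])@u))
E
python3 an.py .5243,.0614,0,0 .4863,.067,9.7,5.9 .4622,.0938,18.5,1.7 .4599,.1292,9.9,-7.9
python3 - <<'E'
import numpy as np
P=np.array([[.5243,.0614],[.4863,.067],[.4622,.0938],[.4599,.1292]])
s=np.linalg.lstsq(np.c_[2*P,np.ones(4)],(P**2).sum(1),rcond=None)[0];print(s[:2],np.sqrt(s[2]+s[:2]@s[:2]))
E
```

```text
ang -77.1 r 0.0550  resist_cw -0.0 radial_out 0.0
ang -118.2 r 0.0544  resist_cw 5.8 radial_out -9.8
ang -156.9 r 0.0541  resist_cw 5.7 radial_out -17.7
ang 164.8 r 0.0540  resist_cw 5.0 radial_out -11.6
[0.51272844 0.11490826] 0.054736819241487614
```

```bash
sed -i 's/\.512,\.115\]/.5133,.1148]/' an.py rows.py; python3 rows.py 163 -10 12 "[.5133,.1148]" "[-.0013,.0002]"; python3 rows.py 43 -10 12; python3 rows.py -77 -10 12
```

```text
[[-0.0049, 0.0087, 0], [0, 0, 0], 255], [[-0.0051, 0.0081, 0], [0, 0, 0], 255], [[-0.0064, 0.0071, 0], [0, 0, 0], 255], [[-0.0075, 0.0059, 0], [0, 0, 0], 255], [[-0.0085, 0.0045, 0], [0, 0, 0], 255], [[-0.0091, 0.0030, 0], [0, 0, 0], 255], [[-0.0095, 0.0013, 0], [0, 0, 0], 255], [[-0.0096, -0.0003, 0], [0, 0, 0], 255], [[-0.0094, -0.0020, 0], [0, 0, 0], 255], [[-0.0089, -0.0036, 0], [0, 0, 0], 255], [[-0.0081, -0.0051, 0], [0, 0, 0], 255], [[-0.0071, -0.0064, 0], [0, 0, 0], 255]
[[-0.0059, -0.0075, 0], [0, 0, 0], 255], [[-0.0045, -0.0085, 0], [0, 0, 0], 255], [[-0.0030, -0.0091, 0], [0, 0, 0], 255], [[-0.0013, -0.0095, 0], [0, 0, 0], 255], [[0.0003, -0.0096, 0], [0, 0, 0], 255], [[0.0020, -0.0094, 0], [0, 0, 0], 255], [[0.0036, -0.0089, 0], [0, 0, 0], 255], [[0.0051, -0.0081, 0], [0, 0, 0], 255], [[0.0064, -0.0071, 0], [0, 0, 0], 255], [[0.0075, -0.0059, 0], [0, 0, 0], 255], [[0.0085, -0.0045, 0], [0, 0, 0], 255], [[0.0091, -0.0030, 0], [0, 0, 0], 255]
[[0.0095, -0.0013, 0], [0, 0, 0], 255], [[0.0096, 0.0003, 0], [0, 0, 0], 255], [[0.0094, 0.0020, 0], [0, 0, 0], 255], [[0.0089, 0.0036, 0], [0, 0, 0], 255], [[0.0081, 0.0051, 0], [0, 0, 0], 255], [[0.0071, 0.0064, 0], [0, 0, 0], 255], [[0.0059, 0.0075, 0], [0, 0, 0], 255], [[0.0045, 0.0085, 0], [0, 0, 0], 255], [[0.0030, 0.0091, 0], [0, 0, 0], 255], [[0.0013, 0.0095, 0], [0, 0, 0], 255], [[-0.0003, 0.0096, 0], [0, 0, 0], 255], [[-0.0020, 0.0094, 0], [0, 0, 0], 255]
```

>>> move_arm(increments=[[[-0.0049,0.0087,0],[0,0,0],255],[[-0.0051,0.0081,0],[0,0,0],255],[[-0.0064,0.0071,0],[0,0,0],255],[[-0.0075,0.0059,0],[0,0,0],255],[[-0.0085,0.0045,0],[0,0,0],255],[[-0.0091,0.003,0],[0,0,0],255]])

```text
clock: 4.92
tcp_pos: [0.4992, 0.1685, 0.2406]
tcp_rot: [-0.0, 1.0, -0.0, -0.001]
contact_force: [-5.4, -2.0, 8.5]
grip_width: 0.0236
finger_force: 40.9
```

>>> move_arm(increments=[[[-0.0095,0.0013,0],[0,0,0],255],[[-0.0096,-0.0003,0],[0,0,0],255],[[-0.0094,-0.002,0],[0,0,0],255],[[-0.0089,-0.0036,0],[0,0,0],255],[[-0.0081,-0.0051,0],[0,0,0],255],[[-0.0071,-0.0064,0],[0,0,0],255]])

```text
clock: 5.42
tcp_pos: [0.5521, 0.1543, 0.2406]
tcp_rot: [-0.001, 1.0, 0.001, -0.0]
contact_force: [-3.2, 5.8, 4.7]
grip_width: 0.0234
finger_force: 40.8
```

>>> move_arm(increments=[[[-0.0059,-0.0075,0],[0,0,0],255],[[-0.0045,-0.0085,0],[0,0,0],255],[[-0.003,-0.0091,0],[0,0,0],255]])

```text
clock: 5.67
tcp_pos: [0.5664, 0.1295, 0.2407]
tcp_rot: [-0.001, 1.0, 0.001, 0.001]
contact_force: [3.8, 6.4, 1.0]
grip_width: 0.0232
finger_force: 40.6
```

```bash
python3 an.py .4992,.1685,-5.4,-2 .5521,.1543,-3.2,5.8
```

```text
ang 104.7 r 0.0555  resist_cw 5.7 radial_out -0.6
ang 45.5 r 0.0554  resist_cw 6.3 radial_out 1.9
```

>>> move_arm(increments=[[[-0.0013,-0.0095,0],[0,0,0],255],[[0.0003,-0.0096,0],[0,0,0],255],[[0.002,-0.0094,0],[0,0,0],255]])

```text
clock: 5.92
tcp_pos: [0.5661, 0.0997, 0.2408]
tcp_rot: [-0.001, 1.0, 0.001, 0.002]
contact_force: [6.3, 4.7, -0.0]
grip_width: 0.0233
finger_force: 40.5
```

>>> move_arm(increments=[[[0.0036,-0.0089,0],[0,0,0],255],[[0.0051,-0.0081,0],[0,0,0],255],[[0.0064,-0.0071,0],[0,0,0],255]])

```text
clock: 6.17
tcp_pos: [0.5506, 0.0747, 0.2407]
tcp_rot: [-0.0, 1.0, 0.0, 0.001]
contact_force: [5.0, 3.4, 1.4]
grip_width: 0.0233
finger_force: 40.5
```

>>> move_arm(increments=[[[0.0075,-0.0059,0],[0,0,0],255],[[0.0085,-0.0045,0],[0,0,0],255],[[0.0091,-0.003,0],[0,0,0],255]])

```text
clock: 6.42
tcp_pos: [0.5251, 0.0614, 0.2406]
tcp_rot: [-0.0, 1.0, 0.0, 0.001]
contact_force: [4.9, 4.6, 2.0]
grip_width: 0.0229
finger_force: 40.5
```

>>> move_arm(increments=[[[0.0095,-0.0013,0],[0,0,0],255],[[0.0096,0.0003,0],[0,0,0],255],[[0.0094,0.002,0],[0,0,0],255]])

```text
clock: 6.67
tcp_pos: [0.4966, 0.0627, 0.2407]
tcp_rot: [-0.0, 1.0, 0.001, 0.001]
contact_force: [8.5, 4.1, 0.2]
grip_width: 0.0235
finger_force: 40.3
```

>>> move_arm(increments=[[[0.0089,0.0036,0],[0,0,0],255],[[0.0081,0.0051,0],[0,0,0],255]])

```text
clock: 6.83
tcp_pos: [0.4799, 0.0713, 0.2407]
tcp_rot: [-0.0, 1.0, 0.0, 0.002]
contact_force: [10.4, 4.0, -2.4]
grip_width: 0.0236
finger_force: 40.2
```

>>> move_arm(increments=[[[0.0071,0.0064,0],[0,0,0],255],[[0.0059,0.0075,0],[0,0,0],255],[[0.0045,0.0085,0],[0,0,0],255]])

```text
clock: 7.08
tcp_pos: [0.4628, 0.093, 0.2407]
tcp_rot: [0.0, 1.0, -0.0, 0.002]
contact_force: [11.9, -0.8, -3.1]
grip_width: 0.0233
finger_force: 40.1
```

>>> move_arm(increments=[[[0.003,0.0091,0],[0,0,0],255],[[0.0013,0.0095,0],[0,0,0],255],[[-0.0003,0.0096,0],[0,0,0],255]])

```text
clock: 7.33
tcp_pos: [0.4584, 0.1201, 0.2406]
tcp_rot: [0.001, 1.0, -0.001, 0.001]
contact_force: [6.2, -6.3, 2.1]
grip_width: 0.0235
finger_force: 40.5
```

>>> move_arm(increments=[[[-0.002,0.0094,0],[0,0,0],255],[[-0.0036,0.0089,0],[0,0,0],255],[[-0.0051,0.0081,0],[0,0,0],255]])

```text
clock: 7.58
tcp_pos: [0.4682, 0.1467, 0.2406]
tcp_rot: [0.0, 1.0, -0.001, -0.0]
contact_force: [-2.3, -6.2, 6.9]
grip_width: 0.0235
finger_force: 41.0
```

>>> move_arm(increments=[[[-0.0064,0.0071,0],[0,0,0],255],[[-0.0075,0.0059,0],[0,0,0],255],[[-0.0085,0.0045,0],[0,0,0],255]])

```text
clock: 7.83
tcp_pos: [0.4898, 0.165, 0.2405]
tcp_rot: [-0.0, 1.0, -0.001, -0.001]
contact_force: [-7.3, -4.4, 10.0]
grip_width: 0.0235
finger_force: 41.1
```

>>> move_arm(increments=[[[-0.0091,0.003,0],[0,0,0],255]])

```text
clock: 7.92
tcp_pos: [0.4985, 0.1683, 0.2405]
tcp_rot: [-0.0, 1.0, -0.0, -0.002]
contact_force: [-10.8, -3.3, 10.5]
grip_width: 0.0235
finger_force: 41.2
```

>>> move_arm(increments=[[[0,0,0],[0,0,0],255],[[0,0,0],[0,0,0],255],[[0,0,0],[0,0,0],255],[[0,0,0],[0,0,0],255]])

```text
clock: 8.25
tcp_pos: [0.4998, 0.1686, 0.2406]
tcp_rot: [-0.0, 1.0, 0.0, -0.0]
contact_force: [-2.5, 0.0, 4.8]
grip_width: 0.0236
finger_force: 41.0
```

```bash
python3 - <<'E'
from rig import sensors, vision
import cv2,pickle
for i in range(4):
  c=vision.capture("wrist");o=sensors.observe();print(o["clock"],o["tcp_pos"].round(4),o["contact_force"].round(1))
pickle.dump(c,open("w3.pkl","wb"));t=vision.capture("top");s=vision.capture("scene");pickle.dump((t,s),open("n.pkl","wb"))
E
python3 rows.py 103 -5 6
```

```text
8.3 [0.4998 0.1685 0.2406] [-2.5  1.8  6.4]
8.35 [0.4998 0.1685 0.2406] [-1.4  1.6  5. ]
8.4 [0.4998 0.1685 0.2406] [-3.1  0.9  5.8]
8.45 [0.4998 0.1686 0.2406] [-2.2  1.5  5.2]
[[-0.0047, 0.0009, 0], [0, 0, 0], 255], [[-0.0048, 0.0004, 0], [0, 0, 0], 255], [[-0.0048, 0.0001, 0], [0, 0, 0], 255], [[-0.0048, -0.0004, 0], [0, 0, 0], 255], [[-0.0047, -0.0008, 0], [0, 0, 0], 255], [[-0.0047, -0.0012, 0], [0, 0, 0], 255]
```

>>> move_arm(increments=[[[-0.0047,0.0009,0],[0,0,0],255],[[-0.0048,0.0004,0],[0,0,0],255]])

```text
clock: 8.72
tcp_pos: [0.5078, 0.17, 0.2405]
tcp_rot: [-0.001, 1.0, 0.0, -0.002]
contact_force: [-12.6, 0.2, 11.4]
grip_width: 0.0235
finger_force: 41.3
```

>>> move_arm(increments=[[[0,0,0],[0,0,0],255],[[0,0,0],[0,0,0],255],[[0,0,0],[0,0,0],255],[[0,0,0],[0,0,0],255]])

```text
clock: 9.05
tcp_pos: [0.5085, 0.17, 0.2406]
tcp_rot: [-0.001, 1.0, 0.0, -0.001]
contact_force: [-8.2, 0.5, 8.8]
grip_width: 0.0233
finger_force: 41.3
```

```bash
python3 - <<'E'
from rig import sensors, vision
import cv2,pickle
for i in range(3):
  c=vision.capture("wrist");o=sensors.observe();print(o["clock"],o["tcp_pos"].round(4),o["contact_force"].round(1))
pickle.dump(c,open("w4.pkl","wb"));a=pickle.load(open("w3.pkl","rb"))
import numpy as np
cv2.imwrite("pics/w4.png",c["color"][:,:,::-1])
E
```

```text
9.1 [0.5084 0.17   0.2406] [-7.3  0.2  8.8]
9.15 [0.5084 0.17   0.2406] [-8.5  0.5  8.5]
9.2 [0.5084 0.17   0.2406] [-7.9  0.4  8.4]
```

View pics/w4.png

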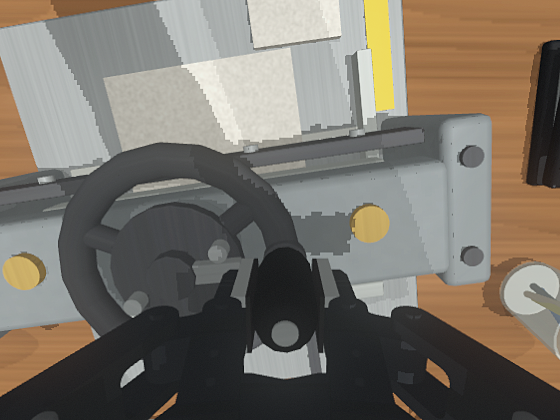

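The nip reads 12.5 N in motion and 8 N held. The view shows the hub pin at (218,250) bearing on the key at (210,270). Now I'll wind back.

```bash
for a in 93 213 333; do python3 rows.py $a 10 12;echo; done
```

```text
[[0.0095, -0.0013, 0], [0, 0, 0], 255], [[0.0091, -0.0030, 0], [0, 0, 0], 255], [[0.0085, -0.0045, 0], [0, 0, 0], 255], [[0.0075, -0.0059, 0], [0, 0, 0], 255], [[0.0064, -0.0071, 0], [0, 0, 0], 255], [[0.0051, -0.0081, 0], [0, 0, 0], 255], [[0.0036, -0.0089, 0], [0, 0, 0], 255], [[0.0020, -0.0094, 0], [0, 0, 0], 255], [[0.0003, -0.0096, 0], [0, 0, 0], 255], [[-0.0013, -0.0095, 0], [0, 0, 0], 255], [[-0.0030, -0.0091, 0], [0, 0, 0], 255], [[-0.0045, -0.0085, 0], [0, 0, 0], 255]

[[-0.0059, -0.0075, 0], [0, 0, 0], 255], [[-0.0071, -0.0064, 0], [0, 0, 0], 255], [[-0.0081, -0.0051, 0], [0, 0, 0], 255], [[-0.0089, -0.0036, 0], [0, 0, 0], 255], [[-0.0094, -0.0020, 0], [0, 0, 0], 255], [[-0.0096, -0.0003, 0], [0, 0, 0], 255], [[-0.0095, 0.0013, 0], [0, 0, 0], 255], [[-0.0091, 0.0030, 0], [0, 0, 0], 255], [[-0.0085, 0.0045, 0], [0, 0, 0], 255], [[-0.0075, 0.0059, 0], [0, 0, 0], 255], [[-0.0064, 0.0071, 0], [0, 0, 0], 255], [[-0.0051, 0.0081, 0], [0, 0, 0], 255]

[[-0.0036, 0.0089, 0], [0, 0, 0], 255], [[-0.0020, 0.0094, 0], [0, 0, 0], 255], [[-0.0003, 0.0096, 0], [0, 0, 0], 255], [[0.0013, 0.0095, 0], [0, 0, 0], 255], [[0.0030, 0.0091, 0], [0, 0, 0], 255], [[0.0045, 0.0085, 0], [0, 0, 0], 255], [[0.0059, 0.0075, 0], [0, 0, 0], 255], [[0.0071, 0.0064, 0], [0, 0, 0], 255], [[0.0081, 0.0051, 0], [0, 0, 0], 255], [[0.0089, 0.0036, 0], [0, 0, 0], 255], [[0.0094, 0.0020, 0], [0, 0, 0], 255], [[0.0096, 0.0003, 0], [0, 0, 0], 255]
```

>>> move_arm(increments=[[[0.0095,-0.0013,0],[0,0,0],255],[[0.0091,-0.003,0],[0,0,0],255],[[0.0085,-0.0045,0],[0,0,0],255],[[0.0075,-0.0059,0],[0,0,0],255],[[0.0064,-0.0071,0],[0,0,0],255]])

```text
clock: 9.62
tcp_pos: [0.4686, 0.1474, 0.2406]
tcp_rot: [-0.0, 1.0, 0.0, 0.0]
contact_force: [3.5, -1.4, 5.3]
grip_width: 0.0235
finger_force: 40.9
```

>>> move_arm(increments=[[[0.0051,-0.0081,0],[0,0,0],255],[[0.0036,-0.0089,0],[0,0,0],255]])

```text
clock: 9.78
tcp_pos: [0.4602, 0.13, 0.2406]
tcp_rot: [-0.0, 1.0, 0.0, 0.001]
contact_force: [5.1, -0.6, 3.9]
grip_width: 0.0234
finger_force: 40.8
```

>>> move_arm(increments=[[[0.002,-0.0094,0],[0,0,0],255]])

```text
clock: 9.87
tcp_pos: [0.4585, 0.1205, 0.2406]
tcp_rot: [0.0, 1.0, 0.0, 0.001]
contact_force: [7.4, -1.1, 4.2]
grip_width: 0.0236
finger_force: 40.8
```

>>> move_arm(increments=[[[0.0003,-0.0096,0],[0,0,0],255]])

```text
clock: 9.95
tcp_pos: [0.4584, 0.1109, 0.2406]
tcp_rot: [0.0, 1.0, 0.0, 0.001]
contact_force: [7.5, 0.9, 4.5]
grip_width: 0.0236
finger_force: 40.8
```

>>> move_arm(increments=[[[-0.0013,-0.0095,0],[0,0,0],255]])

```text
clock: 10.03
tcp_pos: [0.4599, 0.1015, 0.2406]
tcp_rot: [0.0, 1.0, 0.0, 0.001]
contact_force: [7.7, 3.1, 2.7]
grip_width: 0.0235
finger_force: 40.8
```

>>> move_arm(increments=[[[-0.003,-0.0091,0],[0,0,0],255]])

```text
clock: 10.12
tcp_pos: [0.463, 0.0927, 0.2406]
tcp_rot: [-0.0, 1.0, 0.001, 0.001]
contact_force: [6.9, 3.7, 2.7]
grip_width: 0.0235
finger_force: 40.7
```

>>> move_arm(increments=[[[-0.0045,-0.0085,0],[0,0,0],255]])

```text
clock: 10.2
tcp_pos: [0.4676, 0.0844, 0.2406]
tcp_rot: [-0.0, 1.0, 0.001, 0.001]
contact_force: [7.5, 4.7, 2.9]
grip_width: 0.0235
finger_force: 40.8
```

>>> move_arm(increments=[[[-0.0059,-0.0075,0],[0,0,0],255]])

```text
clock: 10.28
tcp_pos: [0.4734, 0.0772, 0.2406]
tcp_rot: [-0.0, 1.0, 0.001, 0.001]
contact_force: [5.9, 5.1, 4.0]
grip_width: 0.0232
finger_force: 40.8
```

>>> move_arm(increments=[[[-0.0071,-0.0064,0],[0,0,0],255]])

```text
clock: 10.37
tcp_pos: [0.4804, 0.071, 0.2406]
tcp_rot: [-0.0, 1.0, 0.001, 0.0]
contact_force: [3.8, 7.4, 4.7]
grip_width: 0.0233
finger_force: 40.9
```

>>> move_arm(increments=[[[-0.0081,-0.0051,0],[0,0,0],255]])

```text
clock: 10.45
tcp_pos: [0.4882, 0.0662, 0.2405]
tcp_rot: [-0.0, 1.0, 0.001, 0.0]
contact_force: [0.1, 6.9, 5.9]
grip_width: 0.0234
finger_force: 41.0
```

>>> move_arm(increments=[[[-0.0089,-0.0036,0],[0,0,0],255]])

```text
clock: 10.53
tcp_pos: [0.4968, 0.0627, 0.2405]
tcp_rot: [-0.001, 1.0, 0.001, -0.0]
contact_force: [-2.9, 6.7, 9.1]
grip_width: 0.0235
finger_force: 41.2
```

>>> move_arm(increments=[[[-0.0094,-0.002,0],[0,0,0],255]])

```text
clock: 10.62
tcp_pos: [0.5059, 0.0607, 0.2405]
tcp_rot: [-0.001, 1.0, 0.001, -0.001]
contact_force: [-6.2, 6.3, 10.8]
grip_width: 0.023
finger_force: 41.4
```

```bash
python3 an.py .4585,.1205,7.4,-1.1 .4584,.1109,7.5,.9 .4599,.1015,7.7,3.1 .463,.0927,6.9,3.7 .4676,.0844,7.5,4.7 .4734,.0772,5.9,5.1 .4804,.071,3.8,7.4 .4882,.0662,.1,6.9 .4968,.0627,-2.9,6.7 .5059,.0607,-6.2,6.3
python3 - <<'E'
from rig import vision,sensors
import cv2
o=sensors.observe();print(o["clock"],o["tcp_pos"])
c=vision.capture("wrist");cv2.imwrite("pics/w5.png",c["color"][:,:,::-1])
E
```

```text
ang 174.1 r 0.0551  resist_cw 0.3 radial_out -7.5
ang -175.9 r 0.0550  resist_cw -0.4 radial_out -7.5
ang -166.0 r 0.0550  resist_cw -1.1 radial_out -8.2
ang -156.3 r 0.0549  resist_cw -0.6 radial_out -7.8
ang -146.4 r 0.0549  resist_cw 0.2 radial_out -8.8
ang -136.7 r 0.0548  resist_cw 0.3 radial_out -7.8
ang -126.9 r 0.0548  resist_cw -1.4 radial_out -8.2
ang -117.3 r 0.0547  resist_cw -3.1 radial_out -6.2
ang -107.6 r 0.0547  resist_cw -4.8 radial_out -5.5
ang -97.8 r 0.0546  resist_cw -7.0 radial_out -5.4
10.6167 [0.50588185 0.06070153 0.24051184]
```

View pics/w5.png

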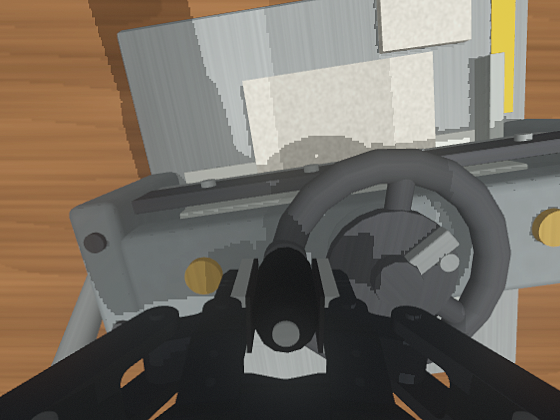

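The hub pin at (450,262) now drives the key from the other side. The opposing force began at about -132° and grew to the full 6–7 N near -100°. So I need about 330° more, ending near -127°.

>>> move_arm(increments=[[[-0.0096,-0.0003,0],[0,0,0],255],[[-0.0095,0.0013,0],[0,0,0],255],[[-0.0091,0.003,0],[0,0,0],255],[[-0.0085,0.0045,0],[0,0,0],255],[[-0.0075,0.0059,0],[0,0,0],255],[[-0.0064,0.0071,0],[0,0,0],255],[[-0.0051,0.0081,0],[0,0,0],255],[[-0.0036,0.0089,0],[0,0,0],255],[[-0.002,0.0094,0],[0,0,0],255],[[-0.0003,0.0096,0],[0,0,0],255]])

```text
clock: 11.5
tcp_pos: [0.5684, 0.1152, 0.2406]
tcp_rot: [0.001, 1.0, -0.001, -0.0]
contact_force: [0.5, -6.3, 7.5]
grip_width: 0.0234
finger_force: 41.2
```

>>> move_arm(increments=[[[0.0013,0.0095,0],[0,0,0],255],[[0.003,0.0091,0],[0,0,0],255],[[0.0045,0.0085,0],[0,0,0],255],[[0.0059,0.0075,0],[0,0,0],255],[[0.0071,0.0064,0],[0,0,0],255],[[0.0081,0.0051,0],[0,0,0],255],[[0.0089,0.0036,0],[0,0,0],255],[[0.0094,0.002,0],[0,0,0],255],[[0.0096,0.0003,0],[0,0,0],255]])

```text
clock: 12.25
tcp_pos: [0.5107, 0.1701, 0.2406]
tcp_rot: [-0.0, 1.0, 0.001, 0.001]
contact_force: [6.6, 1.5, 4.4]
grip_width: 0.0232
finger_force: 40.9
```

>>> move_arm(increments=[[[0.0095,-0.0013,0],[0,0,0],255],[[0.0091,-0.003,0],[0,0,0],255],[[0.0085,-0.0045,0],[0,0,0],255],[[0.0075,-0.0059,0],[0,0,0],255],[[0.0064,-0.0071,0],[0,0,0],255],[[0.0051,-0.0081,0],[0,0,0],255],[[0.0036,-0.0089,0],[0,0,0],255]])

```text
clock: 12.83
tcp_pos: [0.4607, 0.1313, 0.2406]
tcp_rot: [-0.001, 1.0, 0.001, 0.001]
contact_force: [7.6, 4.9, 2.9]
grip_width: 0.0234
finger_force: 40.7
```

>>> move_arm(increments=[[[0.002,-0.0094,0],[0,0,0],255],[[0.0003,-0.0096,0],[0,0,0],255],[[-0.0013,-0.0095,0],[0,0,0],255],[[-0.003,-0.0091,0],[0,0,0],255],[[-0.0045,-0.0085,0],[0,0,0],255],[[-0.0059,-0.0075,0],[0,0,0],255],[[-0.0071,-0.0064,0],[0,0,0],255],[[0,0,0],[0,0,0],255],[[0,0,0],[0,0,0],255],[[0,0,0],[0,0,0],255]])

```text
clock: 13.67
tcp_pos: [0.4799, 0.0716, 0.2406]
tcp_rot: [-0.0, 1.0, 0.001, -0.0]
contact_force: [1.0, 5.1, 7.1]
grip_width: 0.0232
finger_force: 41.2
```

```bash
python3 - <<'E'
from rig import vision,sensors
import cv2,numpy as np
o=sensors.observe();d=o["tcp_pos"][:2]-[.5133,.1148];print(o["clock"],o["tcp_pos"],np.degrees(np.arctan2(d[1],d[0])),o["contact_force"])
c=vision.capture("wrist");cv2.imwrite("pics/w6.png",c["color"][:,:,::-1])
E
```

```text
13.6667 [0.47992822 0.0715562  0.24055099] -127.65781902041795 [0.97442599 5.12276204 7.14386605]
```

View pics/w6.png

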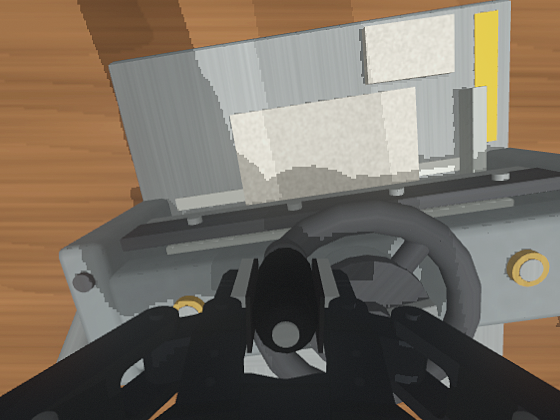

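The handle is still held at -127.7°, about 364° past take-up. I'll open and rise.

>>> move_arm(increments=[[[0,0,0],[0,0,0],0],[[0,0,0],[0,0,0],0],[[0,0,0],[0,0,0],0],[[0,0,0],[0,0,0],0],[[0,0,-0.02],[0,0,0],0],[[0,0,-0.03],[0,0,0],0],[[0,0,-0.03],[0,0,0],0],[[0,0,-0.03],[0,0,0],0],[[0,0,-0.03],[0,0,0],0],[[0,0,0],[0,0,0],0],[[0,0,0],[0,0,0],0],[[0,0,0],[0,0,0],0]])

```text
clock: 14.72
tcp_pos: [0.4797, 0.0707, 0.3794]
tcp_rot: [-0.0, 1.0, -0.0, -0.001]
contact_force: [-0.1, -1.1, -0.0]
grip_width: 0.0857
finger_force: 0.0
```

```bash
python3 - <<'E'
from rig import vision,sensors
import cv2,numpy as np
o=sensors.observe();print(o["clock"],o["tcp_pos"],o["grip_width"],o["contact_force"],abs(o["qd"]).max())
c=vision.capture("wrist");cv2.imwrite("pics/w7.png",c["color"][:,:,::-1])
E
```

```text
14.7167 [0.47967261 0.07068844 0.37942434] 0.08572656824503527 [-0.11572892 -1.05671172 -0.01351931] 0.018619349249164092
```

View pics/w7.png

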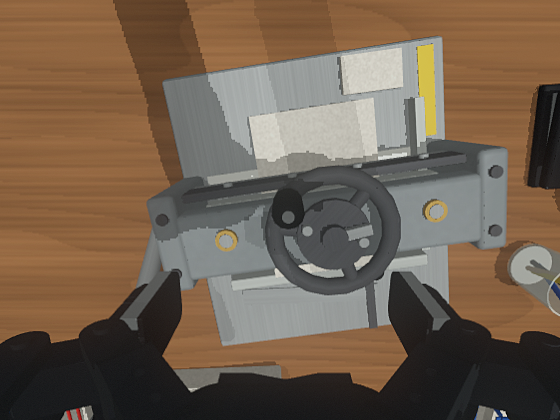

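The handle stands free at (287,215) and the key at (358,232) has turned as planned. Memo pad and ruler have not moved.

```bash
python3 -c "
from rig import job
print(job.close_job())"
```

```text
the job is handed in; nothing more can be done
None
```

I nipped the pile at about 12.5 N in motion at the handle (8 N held still, a little over the firm range of 5 to 7 N). I then wound back about one spindle turn from where the play ended, let go of the wheel and handed the job in at about 15 s; the clamp height comes from the handle angle (roughly 7.3 mm clear), and the hand-in gave no verdict.

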